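# Cap the open dust port and hold it at bleed

### The job

One of the three bayonet ports on the dust-extraction header has no cap: leave the two capped ports and everything else alone, and fit the spare orange cap into the open port, lugs down through its slots until the flange sits flush on the rim. Then twist it clockwise (seen from above) to the yellow half-way mark, 45 degrees, against the spring and short of the red mark where it would click and lock. Finish while still gripping the cap and holding it there; it springs back if let go.

Things in the scene. Friction and masses are not known exactly. Their poses are not given: they have to be found in the camera images.
- cap: Loose spare bayonet cap, orange, about 160 g, upright on its neck on the bench. Origin: centre of the neck's underside, z up. Neck 42 mm diameter, 16 mm tall; two lugs along local +x and -x, 10 mm wide, 6 mm tall, flush with the neck's underside, tips 30 mm from the axis; flange 76 mm diameter at z 16 to 22 mm. Same after a half turn about z.
- cap_bar (a point): Top centre of the cap's upright grip bar, 54 mm above the cap's origin. Bar 64 mm long along the cap's x (right above the lugs), 16 mm thick in y, 32 mm tall from the flange up, white line along its top. Pinch it across the 16 mm, fingertips just above the flange.
- open_port: The only open port of three: dark metal ring, 100 mm outside diameter, 34 mm tall; its place in the row and yaw vary. Origin: centre of its underside, 25 mm above the bench, z up. Bore 48 mm diameter through a lip at local z 26 to 34 mm, with two slots along local +x and -x, 16 mm wide, reaching 33 mm from the axis. A cap in line with them, either way round, goes straight in.
- port_rim (a point): Centre of the open port's rim. Cap fully home: flange on the rim, cap origin 16 mm below this point; about 3 mm side play, 2 mm lift play once turned, 0.1 rad yaw play in the slots. Paint marks on the rim, twice round: white at the slots, yellow 45 deg clockwise (half-way), red 90 deg (lock). No turning anticlockwise. Click balls are felt from about 58 deg.
- bleed_ring (a joint): Angle (rad) of the sprung ring inside the open port, 0 at rest, growing clockwise from above. The lugs meet its posts after about 0.16 rad and push it, so it reads 0.16 less than the cap's clockwise angle from the slots: 0.62 at the yellow mark. Spring: 0.06 N m at 0 plus 0.2 per rad; it turns the cap back if let go. Pressing down while turning adds friction.
- capped_port_1: A capped port, fixed: 100 mm diameter, same ring with a cap locked in it, bar top 72 mm above its origin (centre of its underside). Leave alone.
- capped_port_2: The other capped port, just like capped_port_1. Leave alone.
- header: Fixed grey flat header box, 120 mm (x) by 400 mm (y) by 25 mm tall, that carries the three ports in a row along its y, 125 mm apart. Origin: centre of its underside on the bench.
- rock: Bystander: loose grey stone, about 60 mm wide and 45 mm tall, on the bench. Origin under its centre.
- glue_jar: Bystander: loose small jar, 52 mm diameter, 70 mm tall, white lid. Origin under its centre.
- brush: Bystander: loose brush, 150 mm long, lying on the bench at the left.
- air_scribe: Bystander: loose steel engraving pen, about 150 mm long, lying on the bench at the right.
- fossil: Bystander: stone with fossil, about 80 mm, in a white tray at the left.
- nodule: Bystander: loose stone, about 100 mm, at the right.
Things that resemble listed ones, but are neither listed nor needed, are in the scene too. What is shaped like the cap but turquoise is not meant.

How it is judged (in metres and radians):
On the way:
1. the cap is fully home in the open port, bar still in line with the slots (horizontal distance between cap and open_port below 0.005 m and z of cap in the frame of open_port below 0.0215 m and angle between the x axis of cap and the x axis of open_port, either way round below 0.3 rad), for 0.1 s.
At the end, for the whole second after the job is handed in: The cap sits in the open port (axis within 5 mm, flange no more than 3.5 mm off the rim, tilt under 4 degrees), turned clockwise 35 to 55 degrees from the slots with the bleed ring pushed round with it, at rest, and the fingers still hold it (over 1 N) (horizontal distance between cap and open_port below 0.005 m and z of cap in the frame of open_port below 0.0215 m and angle between cap's own z axis and vertical below 0.07 rad and angle between the x axis of cap and the x axis of open_port, either way round between 0.61 and 0.96 rad and value of joint bleed_ring above 0.35 rad and contact force between the fingers and cap above 1 N and angular speed of cap below 0.3 rad/s); the arm keeps its last pose, push and grip.
It fails at once if the cap is turned on into the lock click (over about 70 degrees) (value of joint bleed_ring above 1.05 rad).
It fails at once if a capped port is pushed with over 5 N (contact force between any of the arm, the fingers, cap and capped_port_1 above 5 N or contact force between any of the arm, the fingers, cap and capped_port_2 above 5 N).
It fails at once if a bystander is moved more than 30 mm (distance of any of rock, glue_jar, brush, air_scribe, fossil, nodule from where it was at the start of the episode above 0.03 m).
It also fails if it takes over 45 s, if anything falls off the work surface, if the arm or the gripper's body presses on something with over 40 N, if the wrist force passes 120 N, or if a joint passes its speed limit or range.

### The arm

A 6-joint arm with a two-finger parallel gripper is mounted at the origin on the work surface. World frame = base frame: x ahead of the robot, y to its left, z up, the work surface at z = 0. Lengths are in m, angles in degrees, forces in N, time in s.
With the tool pointing down it reaches from about 0.375 to 0.9 m from the base axis. Payload 3.1 kg.
Tool frame: the origin (TCP) lies on the centre line of the jaws, within the pads' length; the fingertips stand 8 mm ahead of it and the grasp point (between the pads) lies 11 mm behind it (bot.tip_extent is the distance from the TCP to the fingertips, in m); z points along the fingers, y is the line along which they close (so a half turn about z gives the same grasp; the last joint's range is limited). The gripper opens to 87 mm and grips with 3 to 60 N. Pads are 19 mm wide; open, the fingers measure 117 mm over their backs; the gripper's body (75 mm by 190 mm) begins 51 mm behind the grasp point.
Start: joints at [-81.732, 30.224, 82.088, -0, 67.689, -10.227], TCP at [0.198, -0.593, 0.231] pointing down, gripper open.
Joint ranges: [-176.69, 176.69], [-43.24, 126.21], [12.49, 139.97], [-82, 262], [0, 151.66], [-163.58, 163.58]. Speed limits (degrees/s): [159.86, 159.86, 180, 180, 180, 180].

### API

Orientations are given as a 3x3 rotation matrix whose columns are the frame's x, y, z axes.
In Python, from rig import bot, vision, workorder gives the robot as it stands.
- The arm moves only by the shell command python3 -m handwheel 'ROWS'. ROWS is JSON, a list of rows, each an object with "delta_rot": the turn, a rotation vector about the tool's x, y, z in rad, a list of three; "xyz": the shift along the tool's x, y, z in mm, a list of three; "hand": the closure, from -1 (fully open) to 1 (shut). A call has exactly 5 rows; each row is the pose to reach, as a shift and turn from the pose commanded when the call began, along the tool's axes at that moment; what a row does not reach only later rows make up. A row lasts 1/8 s, in which the tool goes at most 62.5 mm and 10.7 degrees, less where a joint would pass 70% of its speed; a pose out of reach is approached as far as the arm can. A call with a gripper value outside its range is refused whole. The fingers move at their own pace and stop on an object; the grip force is fixed at half the most. Time passes only in rows, so rows that repeat a pose let the fingers close, or fill a call up. It gives the time, the measured TCP pose, the force, the opening and the grip force at its end, in the units of the state.
- bot.read_state(): the state, without advancing time (a new reading comes with each control period).
- vision.capture(name): name is "scene" or "side" or "wrist"; returns the picture (400x640x3 uint8, red, green, blue); there is no depth.
- vision.camera_model(name): a dict with "camera_matrix" (3x3 intrinsics, pixels), "camera_from_world" (4x4, takes a point from world to camera coordinates). Camera axes: x right, y up, looking along -z (the intrinsics and any distortion apply to the point x, -y, -z); pixel columns grow to the right and rows downward; lengths in m; the calibration is good to about 2 mm. A picture is of the moment at which its call begins: read the wrist's pose just before it. camera_model takes no time and is no camera call; for the wrist camera it gives the pose at the moment of the call.
- workorder.hand_in(): hands the job in; it is judged then, once.
The state is a dict: "time_s": time; "joint_positions": joint angles; "qvel": joint speeds; "tau": joint torques, N m; "position": TCP position; "tcp_rot": TCP orientation; "force": force on the tool from outside, world axes, zero at the start; "moment": the same for the moment, N m; "opening": opening from 0.0 (shut) to 1.0 (fully open); "grasp_force": force on a finger pad.
Only numpy, scipy, OpenCV 4.12 (cv2) and the standard library are available. Lean on these libraries where they do the work, as an engineer would, in place of code of your own. Each camera call takes 0.05 s, during which the arm holds its last target. There are 200 camera calls.

## Working session

There is one attempt and no reset: what is moved stays moved. The work goes in short steps, Python scripts to look and compute and a shell command to move; the robot and the scene stay as the last step left them, time stands still between calls to the robot, and variables do not carry over. Pictures are saved under pics/ and viewed, at most 10 in all, crops included, and the job is handed in when it is done.

```bash
mkdir -p pics; ls; python3 - <<'E'
from rig import bot, vision
import cv2,numpy as np
s=bot.read_state(); print(s)
for n in("scene","side"):
    im=vision.capture(n); cv2.imwrite(f"pics/{n}0.png",im[:,:,::-1])
    m=vision.camera_model(n); print(n,m)
E
```

```text
pics
{'time_s': 0.0, 'joint_positions': array([-8.17340080e+01,  3.02789316e+01,  8.21548141e+01, -1.54520397e-03,
        6.76897613e+01, -1.02270194e+01]), 'qvel': array([-0.03901008,  0.01999618, -0.04235959, -0.07369592, -0.05945395,
        0.05197693]), 'tau': array([-2.98668192e-04, -4.40042925e+01, -1.76594138e+01,  6.30257791e-02,
        5.83141192e-02, -1.68120514e-04]), 'position': array([ 0.19816372, -0.59200922,  0.22958072]), 'tcp_rot': array([[ 9.48359155e-01,  3.17198363e-01, -3.34599177e-04],
       [ 3.17198337e-01, -9.48356831e-01,  2.12962049e-03],
       [ 3.58192717e-04, -2.12577939e-03, -9.99997676e-01]]), 'force': array([ 1.29168629, -0.9571338 ,  0.51545035]), 'moment': array([ 0.03185502, -0.0196386 ,  0.01954323]), 'grasp_force': 0.0, 'opening': 0.997239998758693}
scene {'camera_matrix': array([[496.87749042,   0.        , 323.70904204],
       [  0.        , 496.87749042, 196.45591552],
       [  0.        ,   0.        ,   1.        ]]), 'camera_from_world': array([[-0.68869897,  0.72501379, -0.00698107,  0.35513175],
       [-0.58636505, -0.55128   ,  0.59352034,  0.26195469],
       [ 0.4264619 ,  0.4128503 ,  0.80478871, -1.51214001],
       [ 0.        ,  0.        ,  0.        ,  1.        ]])}
side {'camera_matrix': array([[443.26173069,   0.        , 321.48839669],
       [  0.        , 443.26173069, 204.57722147],
       [  0.        ,   0.        ,   1.        ]]), 'camera_from_world': array([[ 0.99829165, -0.05827734, -0.00418837, -0.49984388],
       [ 0.03228762,  0.49050021,  0.87084272, -0.07413532],
       [-0.048696  , -0.86949025,  0.4915439 , -1.08156203],
       [ 0.        ,  0.        ,  0.        ,  1.        ]])}
```

View pics/scene0.png

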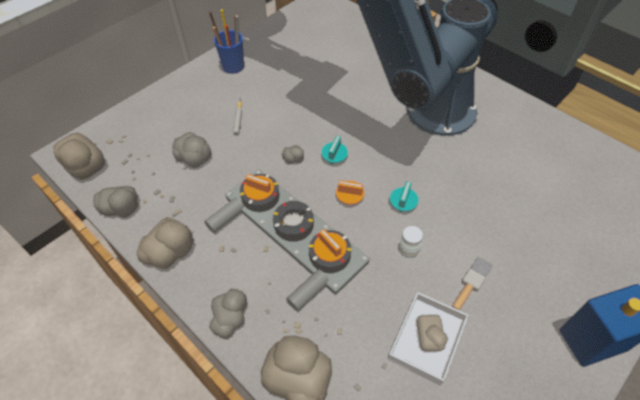

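View pics/side0.png

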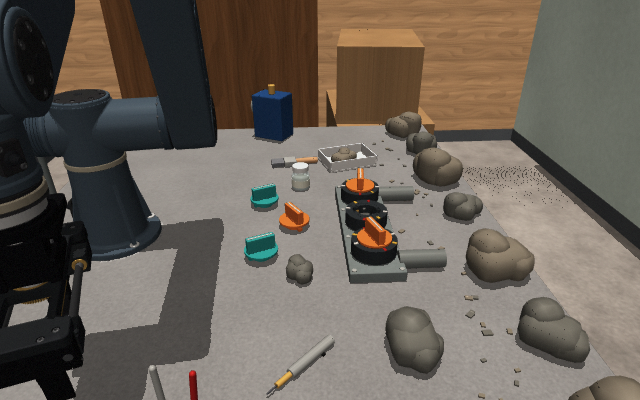

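The scene view shows the orange cap at about (350,192) and the open port in the middle of the row at about (293,219). The side view has them at (294,220) and (366,213).

```bash
cat > h.py <<'E'
from rig import bot, vision
import cv2,numpy as np
def ray(m,uv,z):
    K=m["camera_matrix"];T=m["camera_from_world"];R=T[:3,:3];c=-R.T@T[:3,3]
    d=np.linalg.inv(K)@[uv[0],uv[1],1]; d=R.T@(d*[1,-1,-1])
    return c+d*(z-c[2])/d[2]
def proj(m,p):
    p=np.atleast_2d(p);q=(m["camera_from_world"]@np.c_[p,np.ones(len(p))].T)[:3].T*[1,-1,-1]
    q=q@m["camera_matrix"].T; return q[:,:2]/q[:,2:]
E
python3 - <<'E'
from h import *
np.set_printoptions(precision=4,suppress=True)
a=vision.camera_model("scene");b=vision.camera_model("side");w=vision.camera_model("wrist")
print("cap",ray(a,(350,193),.02),ray(b,(294,221),.02))
print("port",ray(a,(293,219),.059),ray(b,(366,213),.059))
print("capped",ray(a,(330,252),.059),ray(b,(360,190),.059),ray(a,(259,192),.059),ray(b,(374,246),.059))
T=w["camera_from_world"];R=T[:3,:3];c=-R.T@T[:3,3]
s=bot.read_state();Q=s["tcp_rot"]
print("cam in tool",Q.T@(c-s["position"]),"\n",Q.T@R.T,w["camera_matrix"])
E
```

```text
cap [0.4344 0.0182 0.02  ] [0.4329 0.0043 0.02  ]
port [ 0.6111 -0.0118  0.059 ] [ 0.6048 -0.0342  0.059 ]
capped [0.6167 0.1167 0.059 ] [0.6064 0.0839 0.059 ] [ 0.6126 -0.1334  0.059 ] [ 0.6017 -0.171   0.059 ]
cam in tool [ 0.0763  0.0005 -0.1549] 
 [[-0.0005  0.9606  0.278 ]
 [ 1.      0.0004  0.0005]
 [ 0.0003  0.278  -0.9606]] [[276.9679   0.     323.4592]
 [  0.     276.9679 197.4113]
 [  0.       0.       1.    ]]
```

```bash
python3 -m handwheel '[{"xyz":[44,-43,0],"delta_rot":[0,0,0.06],"hand":-1},{"xyz":[88,-86,0],"delta_rot":[0,0,0.13],"hand":-1},{"xyz":[132,-129,0],"delta_rot":[0,0,0.2],"hand":-1},{"xyz":[176,-172,0],"delta_rot":[0,0,0.26],"hand":-1},{"xyz":[220,-215,0],"delta_rot":[0,0,0.322],"hand":-1}]'
```

```text
time_s: 0.72
position: [0.3392, -0.3171, 0.2304]
tcp_rot: [[1.0, -0.002, 0.0], [-0.002, -1.0, 0.0], [0.0, -0.0, -1.0]]
force: [-0.0, -1.4, -0.0]
opening: 0.997
grasp_force: 0.0
```

```bash
python3 -m handwheel '[{"xyz":[30,-54,-6],"delta_rot":[0,0,0],"hand":-1},{"xyz":[60,-108,-12],"delta_rot":[0,0,0],"hand":-1},{"xyz":[90,-162,-18],"delta_rot":[0,0,0],"hand":-1},{"xyz":[120,-216,-24],"delta_rot":[0,0,0],"hand":-1},{"xyz":[150,-270,-30],"delta_rot":[0,0,0],"hand":-1}]'
python3 - <<'E'
from h import *
m=vision.camera_model("wrist");im=vision.capture("wrist"); cv2.imwrite("pics/w1.png",im[:,:,::-1])
np.savez("w1.npz",**m); print(bot.read_state()["position"])
E
```

```text
time_s: 1.35
position: [0.4891, -0.0469, 0.2607]
tcp_rot: [[1.0, 0.001, -0.0], [0.001, -1.0, -0.0], [-0.0, 0.0, -1.0]]
force: [0.3, -0.6, 0.5]
opening: 1.0
grasp_force: 0.0
[ 0.49247578 -0.04043765  0.26163698]
```

View pics/w1.png

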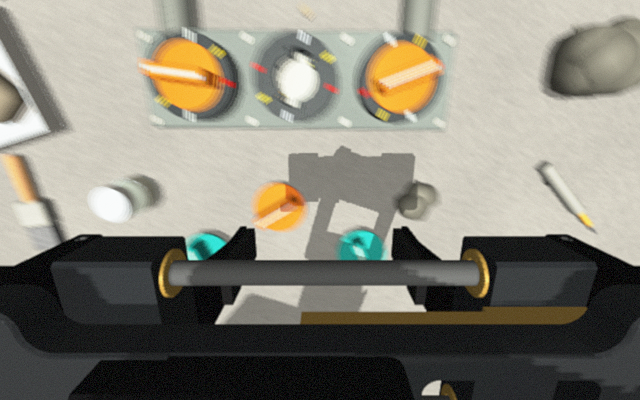

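The middle port is open, with its bore near (297,80). The cap is at (278,207) with its bar running down-left to up-right. The arm was still settling, so I'll take a sharp picture.

```bash
python3 -m handwheel '[{"xyz":[0,0,0],"delta_rot":[0,0,0],"hand":-1},{"xyz":[0,0,0],"delta_rot":[0,0,0],"hand":-1},{"xyz":[0,0,0],"delta_rot":[0,0,0],"hand":-1},{"xyz":[0,0,0],"delta_rot":[0,0,0],"hand":-1},{"xyz":[0,0,0],"delta_rot":[0,0,0],"hand":-1}]'
python3 - <<'E'
from h import *
m=vision.camera_model("wrist");im=vision.capture("wrist")
np.savez("w2.npz",**m); cv2.imwrite("w2.png",im[:,:,::-1])
c=cv2.resize(im[20:240,220:420],None,fx=2.7,fy=2.7,interpolation=cv2.INTER_CUBIC)
cv2.imwrite("pics/w2.png",c[:,:,::-1])
print(bot.read_state()["position"])
hsv=cv2.cvtColor(im,cv2.COLOR_RGB2HSV)
mk=cv2.inRange(hsv,(8,150,120),(22,255,255));n,l,st,ce=cv2.connectedComponentsWithStats(mk)
for i in range(1,n):
    if st[i,4]>300: print(st[i],ce[i])
E
```

```text
time_s: 2.02
position: [0.4883, -0.0497, 0.2605]
tcp_rot: [[1.0, -0.001, -0.0], [-0.001, -1.0, 0.0], [-0.0, -0.0, -1.0]]
force: [1.0, -1.1, -0.0]
opening: 1.002
grasp_force: 0.0
[ 0.48834489 -0.0495113   0.26054992]
[ 146   42   77   71 3342] [188.56074207  76.88539797]
[ 371   44   71   70 3297] [403.59720958  78.58962693]
[ 257  184   50   48 1699] [280.68393172 207.5797528 ]
```

View pics/w2.png

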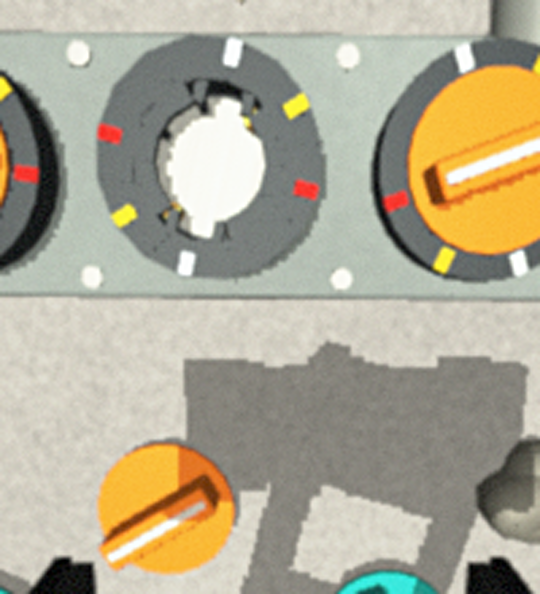

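The crop (scale 2.7, offset 220,20) shows:
- **Slots:** the white marks are at (233,52) and (187,263), so the slots run nearly along world x.
- **Other marks:** yellow is at (296,105) and (124,215), red at (306,188) and (109,133).
- **Cap:** the flange centre is at about (167,507), and the bar's white line runs from (110,560) to (205,503).

```bash
python3 - <<'E'
from h import *
np.set_printoptions(precision=4,suppress=True)
m=dict(np.load("w2.npz"))
f=lambda p,z:ray(m,np.array(p)/2.7+[220,20],z)
for n,a,b in(("white",(233,52),(187,263)),("yel",(296,105),(124,215)),("red",(306,188),(109,133))):
    A,B=f(a,.059),f(b,.059);d=A-B;print(n,(A+B)/2,np.hypot(*d[:2]),np.degrees(np.arctan2(d[1],d[0])))
A,B=f((205,503),.054),f((110,560),.054);d=A-B
print("bar",(A+B)/2,np.hypot(*d[:2]),np.degrees(np.arctan2(d[1],d[0])))
print("flange",f((167,507),.022), f((98,507),.022),f((236,507),.022),f((167,441),.022),f((167,573),.022))
E
```

```text
white [ 0.6077 -0.019   0.059 ] 0.08920859066390487 -14.723212905304917
yel [ 0.6078 -0.0187  0.059 ] 0.08933461848877364 -59.81510770293649
red [ 0.6079 -0.0187  0.059 ] 0.08932129085562207 -104.68686405072874
bar [0.4319 0.0131 0.054 ] 0.059098228679074764 -58.279176497963796
flange [0.4347 0.0124 0.022 ] [0.4347 0.0507 0.022 ] [ 0.4347 -0.0258  0.022 ] [0.4722 0.0108 0.022 ] [0.3952 0.0141 0.022 ]
```

```bash
python3 -m handwheel '[{"xyz":[-11,-12,20],"delta_rot":[0,0,0.18],"hand":0},{"xyz":[-22,-24,40],"delta_rot":[0,0,0.36],"hand":0},{"xyz":[-33,-36,60],"delta_rot":[0,0,0.54],"hand":0},{"xyz":[-44,-48,80],"delta_rot":[0,0,0.72],"hand":0},{"xyz":[-55,-61,100],"delta_rot":[0,0,0.9],"hand":0}]'
python3 -m handwheel '[{"xyz":[0,0,10],"delta_rot":[0,0,0.117],"hand":0},{"xyz":[0,0,20],"delta_rot":[0,0,0.117],"hand":0},{"xyz":[0,0,30],"delta_rot":[0,0,0.117],"hand":0},{"xyz":[0,0,30],"delta_rot":[0,0,0.117],"hand":0},{"xyz":[0,0,30],"delta_rot":[0,0,0.117],"hand":0}]'
python3 - <<'E'
from h import *
np.set_printoptions(precision=4,suppress=True)
m=vision.camera_model("wrist");im=vision.capture("wrist")
np.savez("w3.npz",**m); cv2.imwrite("pics/w3.png",im[:,:,::-1])
s=bot.read_state();print(s["position"],s["opening"],s["joint_positions"],np.degrees(np.arctan2(s["tcp_rot"][1,0],s["tcp_rot"][0,0])))
E
```

```text
time_s: 2.7
position: [0.4334, 0.0122, 0.1601]
tcp_rot: [[0.617, -0.787, 0.001], [-0.787, -0.617, -0.0], [0.001, -0.001, -1.0]]
force: [0.6, -0.6, 0.2]
opening: 0.542
grasp_force: 0.0
time_s: 3.32
position: [0.4338, 0.0119, 0.1307]
tcp_rot: [[0.527, -0.85, 0.0], [-0.85, -0.527, -0.0], [0.0, -0.0, -1.0]]
force: [-0.2, 0.2, 0.7]
opening: 0.499
grasp_force: 0.0
[0.4338 0.0119 0.1308] 0.5039616406083105 [-13.2455  25.9771 114.4246   0.0012  39.5576 134.9649] -58.2112818311517
```

View pics/w3.png

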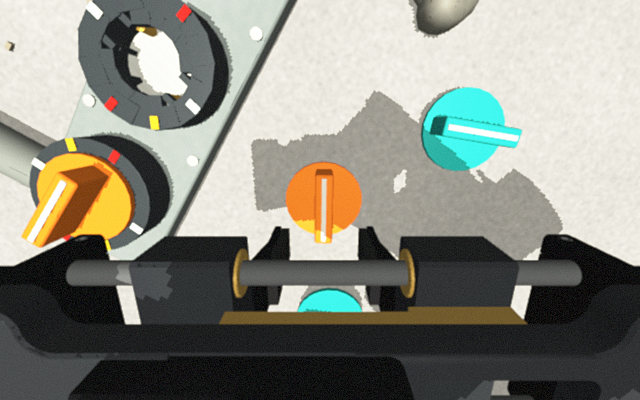

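The bar's white line runs from (324,174) to (323,234). That is straight and centred between the fingers (tool centre is column 323.5).

```bash
python3 - <<'E'
from h import *
np.set_printoptions(precision=4,suppress=True)
m=dict(np.load("w3.npz"))
A,B=ray(m,(324,173),.054),ray(m,(323,235),.054);d=A-B
print((A+B)/2,np.hypot(*d[:2]),np.degrees(np.arctan2(d[1],d[0])))
print(ray(m,(323,199),.022)) 
c=np.array([.4334,.0119,.022]);t=np.linspace(0,6.283,60)
q=proj(m,c+.038*np.c_[np.cos(t),np.sin(t),0*t]);print(q.min(0),q.max(0))
E
```

```text
[0.4351 0.0095 0.054 ] 0.057089903983538345 -59.118798552696504
[0.4335 0.0132 0.022 ]
[285.4259 159.7394] [362.112  233.3398]
```

```bash
python3 -m handwheel '[{"xyz":[0,0,30],"delta_rot":[0,0,0],"hand":0},{"xyz":[0,0,60],"delta_rot":[0,0,0],"hand":0},{"xyz":[0,0,85],"delta_rot":[0,0,0],"hand":0},{"xyz":[0,0,96],"delta_rot":[0,0,0],"hand":0},{"xyz":[0,0,96],"delta_rot":[0,0,0],"hand":0}]'
python3 -m handwheel '[{"xyz":[0,0,0],"delta_rot":[0,0,0],"hand":0.3},{"xyz":[0,0,0],"delta_rot":[0,0,0],"hand":0.6},{"xyz":[0,0,0],"delta_rot":[0,0,0],"hand":1},{"xyz":[0,0,0],"delta_rot":[0,0,0],"hand":1},{"xyz":[0,0,0],"delta_rot":[0,0,0],"hand":1}]'
```

```text
time_s: 4.0
position: [0.4335, 0.0121, 0.0344]
tcp_rot: [[0.527, -0.85, -0.001], [-0.85, -0.527, 0.0], [-0.0, 0.0, -1.0]]
force: [0.2, 0.4, 0.7]
opening: 0.499
grasp_force: 0.0
time_s: 4.62
position: [0.4338, 0.012, 0.035]
tcp_rot: [[0.527, -0.85, 0.001], [-0.85, -0.527, -0.0], [0.001, -0.001, -1.0]]
force: [0.7, -0.5, 5.9]
opening: 0.18
grasp_force: 30.0
```

```bash
python3 -m handwheel '[{"xyz":[0,0,-15],"delta_rot":[0,0,0],"hand":1},{"xyz":[0,0,-45],"delta_rot":[0,0,0],"hand":1},{"xyz":[0,0,-75],"delta_rot":[0,0,0],"hand":1},{"xyz":[0,0,-90],"delta_rot":[0,0,0],"hand":1},{"xyz":[24,-26,-90],"delta_rot":[0,0,-0.15],"hand":1}]'
python3 - <<'E'
from h import *
s=bot.read_state();Q=s["tcp_rot"];print(s["position"],Q.T@([.6078,-.0188,.135]-s["position"]),np.degrees(np.arctan2(Q[1,0],Q[0,0])))
E
```

```text
time_s: 5.25
position: [0.4651, 0.0063, 0.1251]
tcp_rot: [[0.651, -0.759, -0.004], [-0.759, -0.651, 0.001], [-0.004, 0.003, -1.0]]
force: [-0.1, -0.3, -2.2]
opening: 0.183
grasp_force: 30.0
[0.46510265 0.00633248 0.12513364] [ 0.11195659 -0.09190838 -0.01049246] -49.37151764729285
```

```bash
python3 -m handwheel '[{"xyz":[27,-22,-2],"delta_rot":[0,0,-0.15],"hand":1},{"xyz":[54,-45,-4],"delta_rot":[0,0,-0.3],"hand":1},{"xyz":[81,-67,-6],"delta_rot":[0,0,-0.45],"hand":1},{"xyz":[109,-90,-8],"delta_rot":[0,0,-0.61],"hand":1},{"xyz":[109,-90,-8],"delta_rot":[0,0,-0.61],"hand":1}]'
python3 -m handwheel '[{"xyz":[0,0,0],"delta_rot":[0,0,0],"hand":1},{"xyz":[0,0,0],"delta_rot":[0,0,0],"hand":1},{"xyz":[0,0,0],"delta_rot":[0,0,0],"hand":1},{"xyz":[0,0,0],"delta_rot":[0,0,0],"hand":1},{"xyz":[0,0,0],"delta_rot":[0,0,0],"hand":1}]'
python3 - <<'E'
from h import *
np.set_printoptions(precision=4,suppress=True)
m=vision.camera_model("wrist");im=vision.capture("wrist");np.savez("w4.npz",**m)
s=bot.read_state();Q=s["tcp_rot"];print(s["position"],np.degrees(np.arctan2(Q[1,0],Q[0,0])),s["joint_positions"])
cv2.imwrite("w4.png",im[:,:,::-1])
c=cv2.resize(im[60:260,200:440],None,fx=3,fy=3,interpolation=cv2.INTER_CUBIC)
cv2.imwrite("pics/w4.png",c[:,:,::-1])
for n in("side","scene"):cv2.imwrite(f"{n}4.png",vision.capture(n)[:,:,::-1])
E
```

```text
time_s: 5.88
position: [0.6101, -0.0202, 0.1322]
tcp_rot: [[0.967, -0.254, 0.003], [-0.254, -0.967, -0.001], [0.003, -0.0, -1.0]]
force: [-0.2, 0.2, -2.1]
opening: 0.184
grasp_force: 30.0
time_s: 6.5
position: [0.6073, -0.0193, 0.1327]
tcp_rot: [[0.967, -0.253, 0.0], [-0.253, -0.967, -0.0], [0.0, -0.0, -1.0]]
force: [-0.7, 0.3, -2.4]
opening: 0.178
grasp_force: 30.0
[ 0.6073 -0.0193  0.1327] -14.678970835417928 [-12.35    35.9001  89.6075  -0.0004  54.4884  92.3292]
```

View pics/w4.png

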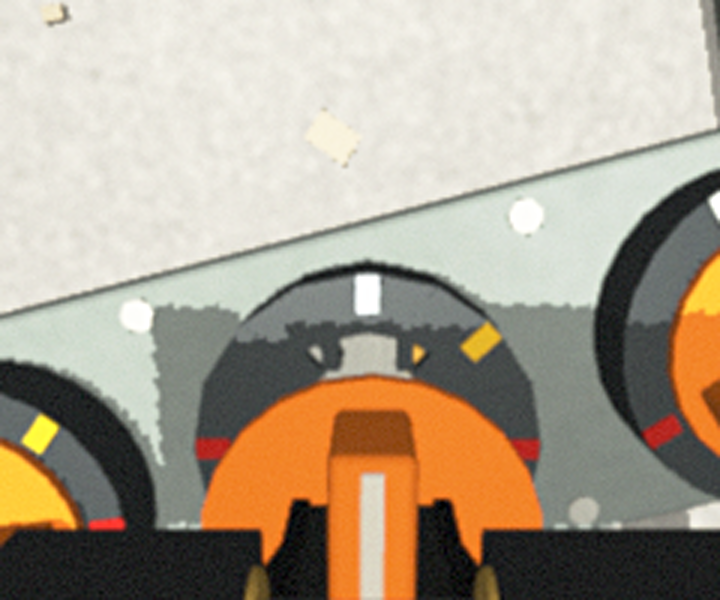

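The white slot mark at (367,294) and the red marks at (213,449) and (525,449) are straight ahead of the cap, whose flange spans columns 201–543 with its top at row 376. The alignment looks within a millimetre or so, and I'll work out the remaining offset.

```bash
python3 - <<'E'
from h import *
from scipy.optimize import brentq
np.set_printoptions(precision=4,suppress=True)
m=dict(np.load("w4.npz"));s=bot.read_state();Q=s["tcp_rot"];P=s["position"]
f=lambda p,z:Q.T@(ray(m,np.array(p)/3+[200,60],z)-P)
r=[f(p,.059) for p in((213,449),(525,449),(367,294),(481,342))];print(np.array(r),"port ctr tool",(r[0]+r[1])/2,r[2]-[.0447,0,0])
t=np.linspace(0,6.283,400)
g=lambda dx:proj(m,P+(Q@np.c_[dx+.038*np.cos(t),.038*np.sin(t),0*t].T).T+[0,0,-.013])[:,1].min()-(376/3+60)
print("cap ctr x tool",brentq(g,-.02,.02)); print(f((201,500),.1197),f((543,500),.1197))
E
```

```text
[[-0.0009 -0.0454  0.0736]
 [-0.0009  0.0452  0.0736]
 [ 0.0441 -0.0006  0.0736]
 [ 0.0307  0.0313  0.0736]] port ctr tool [-0.0009 -0.0001  0.0736] [-0.0006 -0.0006  0.0736]
cap ctr x tool -0.0023570393001233936
[ 0.008  -0.0364  0.0129] [0.008  0.0379 0.0129]
```

```bash
python3 -m handwheel '[{"xyz":[1,-1,10],"delta_rot":[0,0,0],"hand":1},{"xyz":[1,-1,22],"delta_rot":[0,0,0],"hand":1},{"xyz":[1,-1,34],"delta_rot":[0,0,0],"hand":1},{"xyz":[1,-1,42],"delta_rot":[0,0,0],"hand":1},{"xyz":[1,-1,46],"delta_rot":[0,0,0],"hand":1}]'
```

```text
time_s: 7.28
position: [0.6082, -0.0186, 0.0856]
tcp_rot: [[0.967, -0.253, -0.001], [-0.253, -0.967, 0.0], [-0.001, 0.0, -1.0]]
force: [0.1, -0.1, -2.2]
opening: 0.176
grasp_force: 30.0
```

```bash
python3 -m handwheel '[{"xyz":[0,0,3],"delta_rot":[0,0,0],"hand":1},{"xyz":[0,0,6],"delta_rot":[0,0,0],"hand":1},{"xyz":[0,0,8],"delta_rot":[0,0,0],"hand":1},{"xyz":[0,0,8],"delta_rot":[0,0,0],"hand":1},{"xyz":[0,0,8],"delta_rot":[0,0,0],"hand":1}]'
```

```text
time_s: 7.9
position: [0.6087, -0.0187, 0.0788]
tcp_rot: [[0.967, -0.253, 0.0], [-0.253, -0.967, -0.0], [0.0, -0.0, -1.0]]
force: [-0.6, -0.8, -2.5]
opening: 0.18
grasp_force: 30.0
```

```bash
python3 -m handwheel '[{"xyz":[0,0,0.8],"delta_rot":[0,0,0],"hand":1},{"xyz":[0,0,1.5],"delta_rot":[0,0,0],"hand":1},{"xyz":[0,0,1.5],"delta_rot":[0,0,0],"hand":1},{"xyz":[0,0,1.5],"delta_rot":[0,0,0],"hand":1},{"xyz":[0,0,1.5],"delta_rot":[0,0,0],"hand":1}]'
```

```text
time_s: 8.52
position: [0.6088, -0.0187, 0.078]
tcp_rot: [[0.967, -0.253, 0.001], [-0.253, -0.967, -0.0], [0.001, 0.0, -1.0]]
force: [-1.7, -0.0, 5.1]
opening: 0.181
grasp_force: 30.0
```

```bash
python3 -m handwheel '[{"xyz":[0,0.1,-0.5],"delta_rot":[0,0,0.08],"hand":1},{"xyz":[0,0.3,-0.8],"delta_rot":[0,0,0.2],"hand":1},{"xyz":[-0.1,0.4,-0.8],"delta_rot":[0,0,0.32],"hand":1},{"xyz":[-0.2,0.5,-0.8],"delta_rot":[0,0,0.44],"hand":1},{"xyz":[-0.2,0.6,-0.8],"delta_rot":[0,0,0.5],"hand":1}]'
```

```text
time_s: 9.15
position: [0.6088, -0.0194, 0.078]
tcp_rot: [[0.726, -0.687, 0.001], [-0.687, -0.726, -0.001], [0.001, -0.0, -1.0]]
force: [-0.6, 0.5, 0.9]
opening: 0.18
grasp_force: 30.0
```

```bash
python3 -m handwheel '[{"xyz":[0,0.1,0],"delta_rot":[0,0,0.08],"hand":1},{"xyz":[0,0.2,0],"delta_rot":[0,0,0.16],"hand":1},{"xyz":[-0.1,0.4,0],"delta_rot":[0,0,0.24],"hand":1},{"xyz":[-0.1,0.4,0],"delta_rot":[0,0,0.28],"hand":1},{"xyz":[-0.1,0.4,0],"delta_rot":[0,0,0.28],"hand":1}]'
python3 - <<'E'
from h import *
np.set_printoptions(precision=4,suppress=True)
m=vision.camera_model("wrist");im=vision.capture("wrist");np.savez("w5.npz",**m)
s=bot.read_state();Q=s["tcp_rot"];print(s["position"],np.degrees(np.arctan2(Q[1,0],Q[0,0])),s["moment"],s["joint_positions"][5])
c=cv2.resize(im[60:260,200:440],None,fx=3,fy=3,interpolation=cv2.INTER_CUBIC)
cv2.imwrite("pics/w5.png",c[:,:,::-1])
c=cv2.resize(vision.capture("side")[150:300,260:480],None,fx=3.6,fy=3.6,interpolation=cv2.INTER_CUBIC)
cv2.imwrite("pics/s5.png",c[:,:,::-1])
E
```

```text
time_s: 9.78
position: [0.6084, -0.0197, 0.078]
tcp_rot: [[0.51, -0.86, 0.001], [-0.86, -0.51, -0.001], [0.001, -0.001, -1.0]]
force: [-0.9, -0.1, 0.9]
opening: 0.179
grasp_force: 30.0
[ 0.6084 -0.0197  0.0781] -59.310587034430846 [-0.0162  0.006   0.1318] 136.972213844391
```

View pics/w5.png

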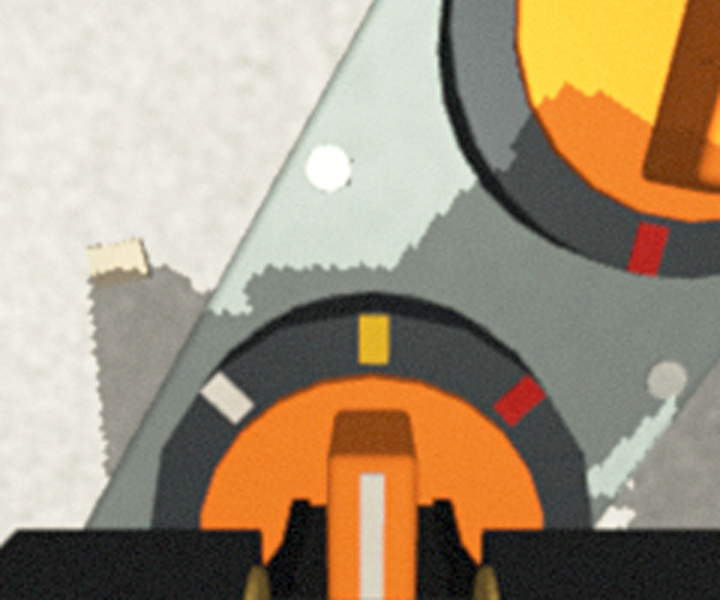

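View pics/s5.png

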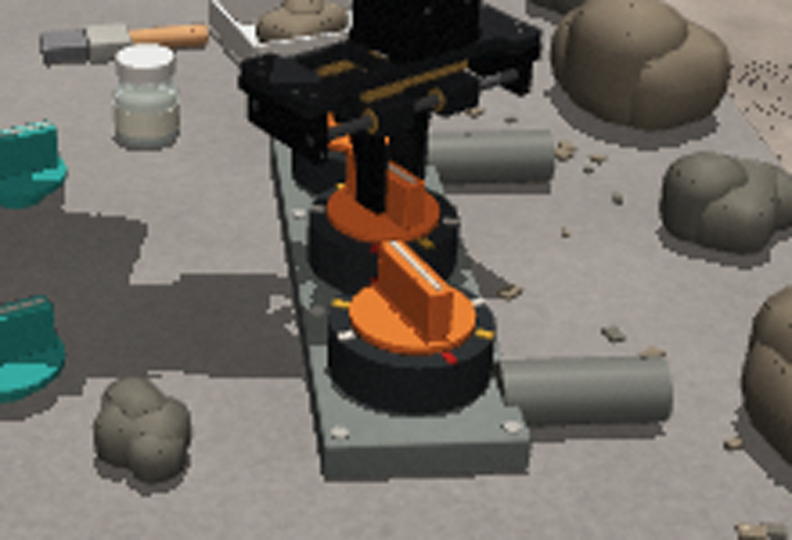

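The wrist view shows the bar (column 371) pointing at the yellow mark (374,338). In the side view the flange sits flush on the rim and the fingers still hold the bar. A moment of about 0.13 N·m shows the spring is loaded, so I'm handing in.

```bash
python3 -c "
from rig import workorder
print(workorder.hand_in())"
```

```text
the job is handed in; nothing more can be done
None
```

I fitted the orange cap flush in the open middle port, turned it clockwise about 45° to the yellow mark, and handed the job in with the gripper still holding it against the spring; no verdict came back.

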